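# Two-view check of a scanner with the reference ball

## Task

Wake the desk scanner by pressing its green key fully down and letting it come up again, then do the same with the blue key (leave the yellow key alone), and then lift the black dished plate off its dock by the orange grip. Hold it level and still about 8 cm above the middle of the scanner's round glass, with its handle bar in line with the two white marks, for about a second, and then turn it a quarter turn, either way, so that the bar lies square across the marks. The loose white ball must stay within the white ring in the middle of the dish all along, the grey putty key and the cream-lidded pot stay where they are, and the program finishes still holding the plate there, still and level.

Things in the scene. Friction and masses are not known exactly. Their poses are not given: they have to be found in the camera images.
- scanner: white desk scanner, fixed, a low box 190 (x) x 160 (y) x 45 mm high; origin at the centre of its underside, x from the keys towards the glass, z up. It may stand left or right of the dock
- window (a point): centre of the scanner's round glass (104 mm across with its dark rim), on the scanner's top, 45 mm above the worktop; axes as the scanner's. Two white marks, 20 x 8 mm, lie at the edge of the dark glass, 41 mm either side of this point along the scanner's x: the line through them is the scanner's x axis
- key_green_top (a point): top of the green key: a round push key, 26 mm across, in a black housing 42 mm across and 12 mm high on the scanner's top. Its face (this point) stands 22 mm above the scanner's top and 10 mm above the housing. The three keys stand in a row across the near end of the scanner, 50 mm apart, in an order that changes. Pressed straight down.
- key_blue_top (a point): top of the blue key: like the green
- key_yellow_top (a point): top of the yellow key: like the green; it is not to be pressed
- key_green (a joint): travel of the green key in m: 0 up, 0.006 fully down; a spring brings it back; it starts to move at about 1.2 N and is fully down at about 4 N, and counts as pressed from 0.004
- key_blue (a joint): travel of the blue key in m: 0 up, 0.006 fully down; a spring brings it back; it starts to move at about 1.2 N and is fully down at about 4 N, and counts as pressed from 0.004
- key_yellow (a joint): travel of the yellow key in m: 0 up, 0.006 fully down; a spring brings it back; it starts to move at about 1.2 N and is fully down at about 4 N, and counts as pressed from 0.004
- dock: flat white round pad, fixed, 140 mm across and 8 mm high, origin at the centre of its underside; the plate stands loose on its middle at the start
- plate: matt black dished plate, 116 mm across, 130 to 210 g, loose. Origin at the centre of its underside, z up, x along its handle bar. The dish is a shallow cone that rises 8 degrees from its centre, so sideways accelerations above about 1.3 m/s2 or a tilt near 8 degrees set the ball rolling outwards. A handle bar spans it along x at 78 mm above the underside, on two upright legs at x = +-58 mm
- dish_centre (a point): lowest point of the dish, 8 mm above the plate's underside; a white ring of 16 mm radius is painted round it
- grip (a point): middle of the orange grip on the handle bar, 78 mm above the plate's underside, axes as the plate's. The grip is 50 mm long (x), 14 mm thick (y, to be pinched) and 18 mm high (z)
- ball_center (a point): centre of the loose white ceramic ball, 22 mm across, 33 g; at rest in the dish it lies 11 mm above dish_centre
- putty_key: grey lump of set silicone putty, 38 x 57 x 40 mm, loose, near the front edge of the worktop; leave alone; origin at the centre of its underside
- powder_pot: white pot with a cream lid, 61 mm across and 55 mm high, loose, behind the work; leave alone; origin at the centre of its underside

How it is judged:
By the outcome, as a careful person would: the job done as asked, in the order asked, and still so for the second after the job is handed in, while the arm keeps its last pose, push and grip.
It also fails if it takes over 61 s, if anything falls off the work surface, if the arm or the gripper's body presses on something with over 40 N, if the wrist force passes 120 N, or if a joint passes its speed limit or range.

## Robot

A 6-joint arm with a two-finger parallel gripper is mounted at the origin on a cart in front of the work surface, level with it; the furniture and walls round the work are solid. World frame = base frame: x ahead of the robot, y to its left, z up, the work surface at z = 0. Lengths are in m, angles in degrees, forces in N, time in s.
With the tool pointing down it reaches from about 0.375 to 0.9 m from the base axis. Payload 3.1 kg.
Tool frame: the origin (TCP) lies between the finger pads, 19 mm behind the fingertips; this is the grasp point; z points along the fingers, y is the line along which they close (so a half turn about z gives the same grasp; the last joint's range is limited). The gripper opens to 85 mm and grips with 20 to 120 N. Pads are 22 mm wide; open, the fingers measure 114 mm over their backs; the gripper's body (76 mm by 85 mm) begins 54 mm behind the grasp point. The pads swing forward as they close: fully open they stand 13 mm farther back than shut.
Start: joints at [-87.176, 30.224, 82.088, -0, 67.689, -10.227], TCP at [0.141, -0.609, 0.25] pointing down, gripper open.
Joint ranges: [-176.69, 176.69], [-43.24, 126.21], [12.49, 139.97], [-82, 262], [0, 151.66], [-163.58, 163.58]. Speed limits (degrees/s): [159.86, 159.86, 180, 180, 180, 180].

## Interface

Orientations are given as [roll, pitch, yaw] about the fixed x, y, z axes, in that order (R = Rz(yaw) Ry(pitch) Rx(roll)).
In Python, from bench import * gives the robot as it stands. The module is installed in compiled form; this text tells all that it offers.
- The arm moves only by the tool carry_out, never from a script. Its argument "motion" is a list of rows, each a list of 5 numbers: the opening, from 0 (shut) to 1 (fully open), then the shift along the tool's x, y, z scaled (see below), then the turn about the tool's z scaled (see below). A call has 1 to 12 rows; each row is the pose to reach, as a shift and turn from the pose commanded when the call began, along the tool's axes at that moment; what a row does not reach only later rows make up. The controller multiplies each number of a shift by 25 cm and each number of a turn by pi/4 rad. A row lasts 1/12 s, in which the tool goes at most 41.7 mm and 7.16 degrees, less where a joint would pass 70% of its speed; a pose out of reach is approached as far as the arm can. A call with a number of a shift or a turn outside -1 to 1 is refused whole. A call with a gripper value outside its range is refused whole. The fingers move at their own pace and stop on an object; the grip force is fixed at half the most. Time passes only in rows, so rows that repeat a pose let the fingers close. It gives the time, the measured TCP pose, the force, the opening and the grip force at its end, in the units of the state.
- get_state(): the state, without advancing time (a new reading comes with each control period).
- camera(name): name is "scene" or "top"; returns a dict with "image" (420x560x3 uint8, red, green, blue), "fov_y" (degrees; the focal length in pixels is half the picture's height over the tangent of half this angle, whatever the lens; pixels are square), "cx", "cy" (the principal point, pixels), "k1" (the pictures are not rectified: a ray, as slopes to the right and down, at radius r is drawn at 1 + k1 r^2 times it, then the intrinsics apply), "position" and "rotation" of the camera in the world. Camera axes: x right, y down, z forward; pixel columns grow to the right and rows downward; lengths in m; the calibration is good to about 2 mm. A picture is of the moment at which its call begins. There is no depth.
- finish_job(): hands the job in; it is judged then, once.
The state is a dict: "clock": time; "q": joint angles; "qd": joint speeds; "joint_efforts": joint torques, N m; "eef_pos": TCP position; "orientation": TCP orientation; "force": force on the tool from outside, world axes, zero at the start; "wrist_torque": the same for the moment, N m; "grip_width": opening from 0.0 (shut) to 1.0 (fully open); "grip_force": force on a finger pad.
Only numpy, scipy, OpenCV 4.12 (cv2) and the standard library are available. Lean on these libraries where they do the work, as an engineer would, in place of code of your own. Each camera call takes 0.05 s, during which the arm holds its last target. There are 200 camera calls.

## Working session

There is one attempt and no reset: what is moved stays moved. The work goes in short steps, Python scripts to look and compute and a tool call to move; the robot and the scene stay as the last step left them, time stands still between calls to the robot, and variables do not carry over. Pictures are saved under pics/ and viewed, at most 10 in all, crops included, and the job is handed in when it is done.

Besides the shell and the picture viewer there is one more tool, called after "Call:" as name([rows], argument=value, ...), one row to a line, values as JSON. carry_out: Moves the arm, as the interface text tells. Shifts and turns lie within -1 to 1; 1 stands for 25 cm of shift or pi/4 rad of turn. Its arguments: {"type":"object","properties":{"motion":{"type":"array","items":{"type":"array","items":{"type":"number"}}}},"required":["motion"]}

```bash
mkdir -p pics; cat > h.py <<'E'
from bench import *
import numpy as np, cv2
def shot(n,f):
    c=camera(n); cv2.imwrite('pics/'+f,c['image'][:,:,::-1]); np.save('pics/'+n+'.npy',c,allow_pickle=True); return c
def load(n): return np.load('pics/'+n+'.npy',allow_pickle=True).item()
def K(c):
    f=c['image'].shape[0]/2/np.tan(np.radians(c['fov_y'])/2)
    return np.array([[f,0,c['cx']],[0,f,c['cy']],[0,0,1]]),np.array([c['k1'],0,0,0.])
def toz(c,uv,z):
    k,d=K(c); p=cv2.undistortPoints(np.array(uv,float).reshape(-1,1,2),k,d).reshape(-1,2)
    r=np.c_[p,np.ones(len(p))]@np.array(c['rotation']).T; o=np.array(c['position'])
    z=np.broadcast_to(z,len(p)); return o+r*((z-o[2])/r[:,2])[:,None]
def proj(c,P):
    k,d=K(c); R=np.array(c['rotation']).T
    return cv2.projectPoints(np.array(P,float).reshape(-1,1,3),cv2.Rodrigues(R)[0],-R@np.array(c['position']),k,d)[0].reshape(-1,2)
E
python3 - <<'E'
from h import *
for n in('top','scene'):
    c=shot(n,n+'0.png'); print(n,c['fov_y'],c['position'],np.round(c['rotation'],3).tolist())
s=get_state(); print(s)
E
```

```text
top 54.13319473323059 [ 0.44434642 -0.05868464  0.94307529] [-171.14, -0.616, -90.315]
scene 46.69528025704027 [ 0.22252067 -0.6200348   0.74295336] [-134.677, -0.915, -30.494]
{'clock': 0.1, 'q': array([-8.71761221e+01,  3.02733183e+01,  8.21496120e+01, -1.24538290e-03,
        6.76899185e+01, -1.02278025e+01]), 'qd': array([-0.02075215, -0.00800457, -0.22292682,  0.10552569, -0.0084919 ,
        0.0160046 ]), 'joint_efforts': array([-5.38512068e-04, -4.43306208e+01, -1.78586555e+01, -2.18144023e-04,
        3.81476479e-03, -7.70145419e-06]), 'eef_pos': array([ 0.14113068, -0.60822645,  0.24913174]), 'orientation': array([-1.79888740e+02, -1.89047628e-02,  1.30521360e+01]), 'force': array([0.16803887, 0.19160377, 0.09626201]), 'wrist_torque': array([-0.03828783, -0.02026935, -0.00985267]), 'grip_force': 0.0, 'grip_width': 0.9989093073167548}
```

View pics/top0.png

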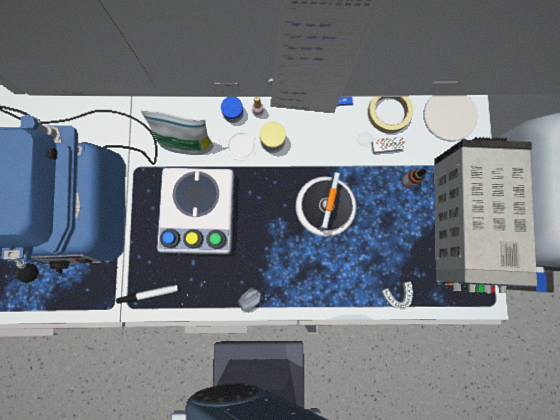

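View pics/scene0.png

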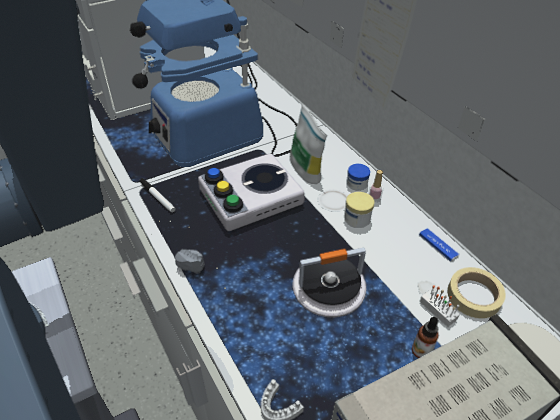

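Top view: scanner at left, with keys (blue, yellow, green from left at about 168/192/215, 238), glass at (195,193), and the plate at (325,205). I'll enlarge this next.

```bash
cat >> h.py <<'E'
from scipy.spatial.transform import Rotation as Ro
_l=load
def load(n):
    c=_l(n); c['rotation']=Ro.from_euler('xyz',c['rotation'],degrees=True).as_matrix(); return c
def crop(n,x,y,w,h,s,f):
    cv2.imwrite('pics/'+f,cv2.resize(load(n)['image'][y:y+h,x:x+w,::-1],None,fx=s,fy=s,interpolation=cv2.INTER_CUBIC))
E
python3 - <<'E'
from h import *
crop('top',150,160,112,100,6,'t1.png');crop('top',285,160,80,80,7,'t2.png');
E
```

```text
(no output)
```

View pics/t1.png

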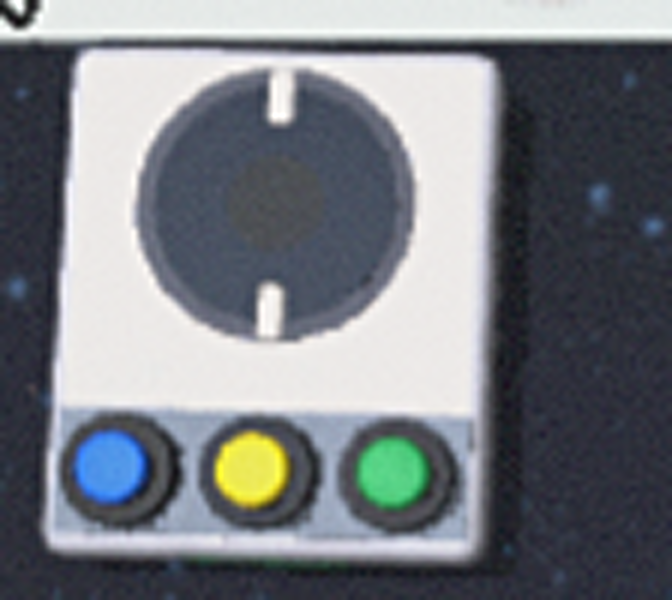

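View pics/t2.png

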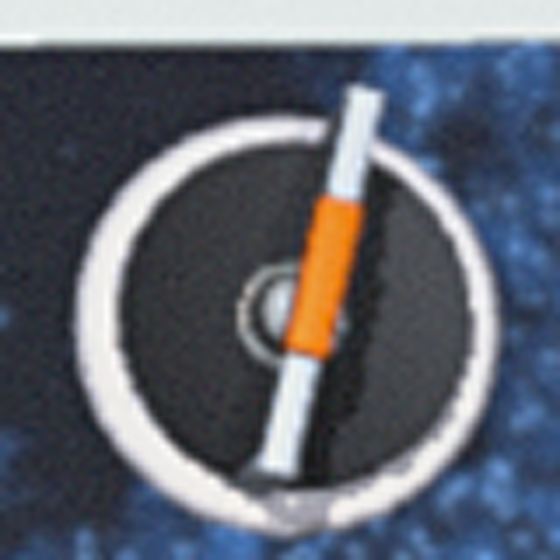

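```bash
cat > m.py <<'E'
from h import *
c=load('top')
def F(p,x0,y0,s): return (np.array(p,float)+.5)/s-.5+[x0,y0]
k=toz(c,F([(110,468),(251,470),(392,473)],150,160,6),.067)
m=toz(c,F([(282,97),(270,310),(275,204)],150,160,6),.045)
g=toz(c,F([(325,277),(341,200),(308,354),(363,90),(280,472)],285,160,7),[.095,.095,.095,.09,.09])
d=toz(c,F([(291,312),(288,325)],285,160,7),[.018,.008])
print('keys BYG',k.round(4),np.linalg.norm(k[0]-k[2]));a=m[0]-m[1];print('marks',m.round(4),np.linalg.norm(a),np.degrees(np.arctan2(a[1],a[0])))
a=k[0]-k[2];print('keyline',np.degrees(np.arctan2(a[1],a[0]))-90)
a=g[1]-g[2];b=g[3]-g[4];print('grip',g.round(4),np.linalg.norm(a),np.degrees(np.arctan2(a[1],a[0])),np.linalg.norm(b),np.degrees(np.arctan2(b[1],b[0])));print('ring,dock',d.round(4))
s=load('scene')
for n,P in (('keys',k),('glass',m),('grip',g[:1])): print(n,proj(s,P).round(1).tolist())
E
python3 m.py; python3 -c "
from h import *
crop('scene',190,150,190,170,4,'s1.png')"
```

```text
keys BYG [[0.5178 0.1625 0.067 ]
 [0.5168 0.1129 0.067 ]
 [0.5155 0.0631 0.067 ]] 0.09942239892520587
marks [[0.6573 0.1094 0.045 ]
 [0.5773 0.1119 0.045 ]
 [0.6169 0.111  0.045 ]] 0.08007338529937612 -1.7609324915359013
keyline -1.346083447080531
grip [[ 0.5945 -0.1823  0.095 ]
 [ 0.618  -0.1878  0.095 ]
 [ 0.5711 -0.1767  0.095 ]
 [ 0.6531 -0.1961  0.09  ]
 [ 0.5363 -0.1681  0.09  ]] 0.048102864641486415 -13.329002220841634 0.12004212739573507 -13.483549939542781
ring,dock [[ 0.5965 -0.1822  0.018 ]
 [ 0.5938 -0.1824  0.008 ]]
keys [[211.6, 171.3], [221.0, 184.4], [230.8, 198.4]]
glass [[279.0, 172.6], [246.9, 183.4], [262.9, 177.9]]
grip [[331.7, 253.5]]
```

View pics/s1.png

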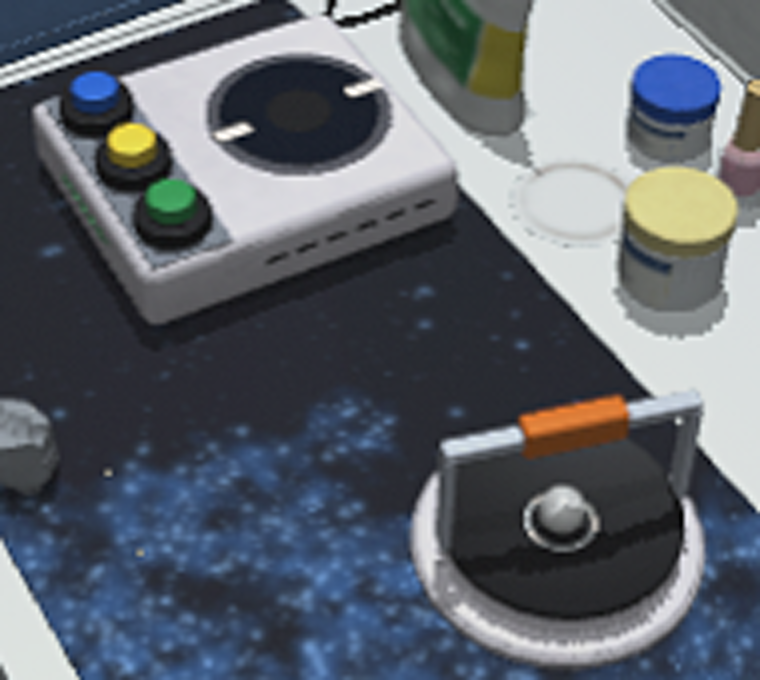

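Call:
carry_out([
  [0,0.69,-0.76,0,0],
  [0,0.69,-0.76,0,0],
  [0,0.69,-0.76,0,0],
  [0,0.69,-0.76,0,0],
  [0,0.69,-0.76,0,0],
  [0,0.69,-0.76,0,0],
  [0,0.69,-0.76,0,0],
])

```text
clock: 0.68
eef_pos: [0.2674, -0.3772, 0.2492]
orientation: [-179.5, -0.0, 13.3]
force: [-0.5, 0.8, -1.7]
grip_width: 0.012
grip_force: 0.0
```

Call:
carry_out([
  [0,0.69,-0.76,0,0],
  [0,0.69,-0.76,0,0],
  [0,0.69,-0.76,0,0],
  [0,0.69,-0.76,0,0],
  [0,0.69,-0.76,0,0],
  [0,0.69,-0.76,0,0],
  [0,0.69,-0.76,0,0],
])

```text
clock: 1.27
eef_pos: [0.3925, -0.1555, 0.2498]
orientation: [-179.8, -0.0, 13.4]
force: [-0.5, -0.1, -0.2]
grip_width: -0.002
grip_force: 0.0
```

Call:
carry_out([
  [0,0.69,-0.76,0.1,0.323],
  [0,0.69,-0.76,0.1,0.323],
  [0,0.69,-0.76,0.1,0.323],
  [0,0.69,-0.76,0.1,0.323],
  [0,0.69,-0.76,0.2,0.323],
  [0,0.69,-0.76,0.4,0.323],
  [0,0.69,-0.76,0.52,0.323],
  [0,0.69,-0.76,0.52,0.323],
  [0,0.69,-0.76,0.52,0.323],
  [0,0.69,-0.76,0.52,0.323],
])

```text
clock: 2.1
eef_pos: [0.5152, 0.0635, 0.1174]
orientation: [-180.0, 0.4, -1.4]
force: [0.7, -0.9, 0.4]
grip_width: -0.001
grip_force: 0.0
```

```bash
python3 - <<'E'
from h import *
shot('scene','s2.png');crop('scene',180,120,130,110,6,'s2.png')
s=get_state(); print({k:np.round(s[k],4) for k in('clock','eef_pos','orientation','force','grip_width')})
print(proj(load('scene'),[s['eef_pos']+[0,0,-.019]]))
E
```

```text
{'clock': np.float64(2.15), 'eef_pos': array([0.5164, 0.0628, 0.1195]), 'orientation': array([ 1.799828e+02,  1.116000e-01, -1.452900e+00]), 'force': array([-0.4429, -0.1423,  0.021 ]), 'grip_width': np.float64(0.0005)}
[[230.34387417 186.05158188]]
```

View pics/s2.png

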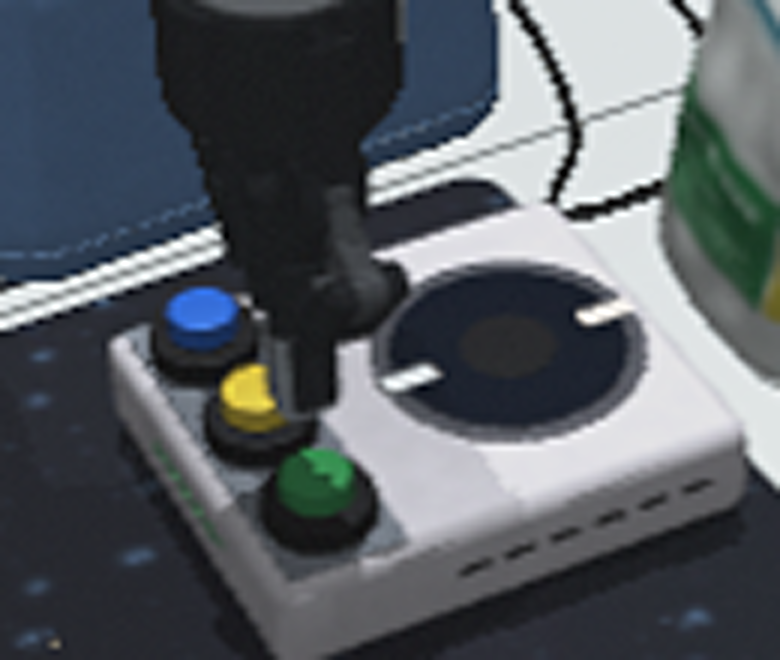

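The tip (crop (312,405)) shows the same ~1.7 px offset from my projection as the key does, so it is right over the green key. Press it.

Call:
carry_out([
  [0,0,0,0.06,0],
  [0,0,0,0.12,0],
  [0,0,0,0.14,0],
  [0,0,0,0.15,0],
  [0,0,0,0.155,0],
  [0,0,0,0.16,0],
  [0,0,0,0.16,0],
  [0,0,0,0.16,0],
])

```text
clock: 2.82
eef_pos: [0.5175, 0.0629, 0.0811]
orientation: [180.0, -0.1, -1.5]
force: [1.0, -1.3, 3.4]
grip_width: 0.001
grip_force: 1.6
```

Call:
carry_out([
  [0,0,0,0.008,0],
  [0,0,0,0.012,0],
  [0,0,0,0.012,0],
  [0,0,0,0.012,0],
])

```text
clock: 3.15
eef_pos: [0.5176, 0.063, 0.0795]
orientation: [180.0, -0.2, -1.4]
force: [-3.0, -2.9, 20.8]
grip_width: 0.0
grip_force: 9.9
```

Call:
carry_out([
  [0,0,0,-0.03,0],
  [0,0,0,-0.09,0],
  [0,0,0,-0.172,0],
  [0,0,0,-0.172,0],
  [0,0,-0.1,-0.172,0],
  [0,0,-0.22,-0.172,0],
  [0,0,-0.33,-0.172,0],
  [0,0,-0.398,-0.172,0],
  [0,0,-0.398,-0.172,0],
  [0,0,-0.398,-0.172,0],
  [0,0,-0.398,-0.172,0],
])

```text
clock: 4.07
eef_pos: [0.5187, 0.1626, 0.1194]
orientation: [180.0, 0.1, -1.5]
force: [0.1, -0.0, -0.1]
grip_width: -0.006
grip_force: 0.0
```

Call:
carry_out([
  [0,0,0,0.06,0],
  [0,0,0,0.12,0],
  [0,0,0,0.14,0],
  [0,0,0,0.15,0],
  [0,0,0,0.16,0],
  [0,0,0,0.165,0],
  [0,0,0,0.169,0],
  [0,0,0,0.171,0],
  [0,0,0,0.171,0],
  [0,0,0,0.171,0],
])

```text
clock: 4.9
eef_pos: [0.5186, 0.1618, 0.0796]
orientation: [179.9, 0.0, -1.5]
force: [-4.0, -4.7, 14.4]
grip_width: 0.0
grip_force: 7.5
```

Call:
carry_out([
  [0,0,0,-0.03,0],
  [0,0,0,-0.09,0],
  [0,0,0,-0.2,0],
  [0,0,0,-0.36,0],
  [0,0,0,-0.48,0],
  [0,0.17,0.684,-0.48,0],
  [0,0.17,0.684,-0.48,0],
  [0,0.17,0.684,-0.48,0],
  [0,0.17,0.684,-0.48,0],
  [0,0.17,0.684,-0.48,0],
  [0,0.17,0.684,-0.48,0],
])

```text
clock: 5.82
eef_pos: [0.5586, -0.0125, 0.1978]
orientation: [180.0, -0.2, -1.8]
force: [-0.2, 0.4, -0.2]
grip_width: 0.001
grip_force: 0.0
```

Call:
carry_out([
  [1,0.17,0.684,0,0.266],
  [1,0.17,0.684,0,0.266],
  [1,0.17,0.684,0,0.266],
  [1,0.17,0.684,0,0.266],
  [1,0.17,0.684,0,0.266],
  [1,0.17,0.684,0,0.266],
  [1,0.17,0.684,0,0.266],
])

```text
clock: 6.4
eef_pos: [0.5947, -0.1796, 0.1969]
orientation: [-179.9, 0.1, -13.5]
force: [0.1, -0.5, -0.2]
grip_width: 0.98
grip_force: 0.0
```

```bash
python3 - <<'E'
from h import *
s=get_state(); print({k:np.round(s[k],4) for k in('clock','eef_pos','orientation','force','grip_width')})
from scipy.spatial.transform import Rotation as Ro
R=Ro.from_euler('xyz',s['orientation'],degrees=True).as_matrix()
print(R.T@(np.array([.595,-.1823,.125])-s['eef_pos'])/.25, (s['orientation'][2]+13.4)/45)
E
```

```text
{'clock': np.float64(6.4), 'eef_pos': array([ 0.5947, -0.1796,  0.1969]), 'orientation': array([-1.799041e+02,  1.031000e-01, -1.346250e+01]), 'force': array([ 0.0563, -0.4549, -0.191 ]), 'grip_width': np.float64(0.9801)}
[0.00426264 0.01082614 0.28760239] -0.001389294437910967
```

Call:
carry_out([
  [1,0,0,0.1,0],
  [1,0,0,0.2,0],
  [1,0,0,0.28,0],
  [1,0,0,0.33,0],
  [1,0,0,0.35,0],
  [1,0,0,0.36,0],
  [1,0,0,0.36,0],
  [1,0,0,0.36,0],
])

```text
clock: 7.07
eef_pos: [0.596, -0.1811, 0.1084]
orientation: [180.0, -0.1, -13.4]
force: [-0.2, -0.8, 0.3]
grip_width: 1.004
grip_force: 0.0
```

```bash
python3 - <<'E'
from h import *
shot('scene','x.png');crop('scene',275,190,110,120,5,'s3.png')
s=get_state(); print({k:np.round(s[k],4) for k in('clock','eef_pos','orientation','force','grip_width')})
E
```

```text
{'clock': np.float64(7.1167), 'eef_pos': array([ 0.5961, -0.1814,  0.1085]), 'orientation': array([ 1.799729e+02, -1.333000e-01, -1.343300e+01]), 'force': array([ 0.5957, -0.9947,  0.3255]), 'grip_width': np.float64(0.9999)}
```

View pics/s3.png

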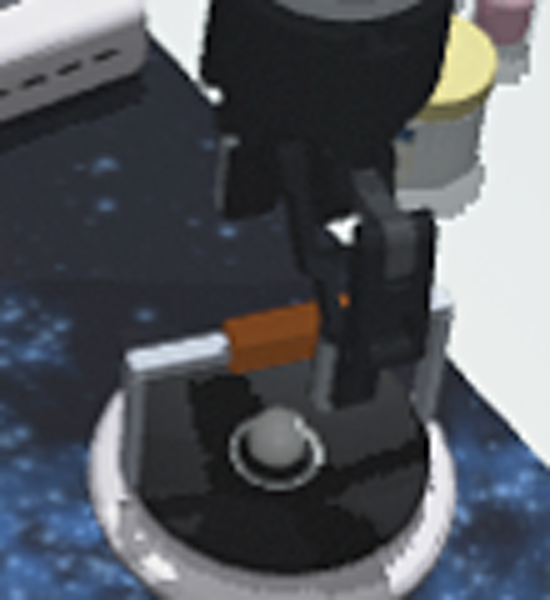

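The ball is centred in the ring (crop (278,445)). The near finger stands in front of the grip, with its tip at about (350,400). I'll check the along-bar alignment against projections.

```bash
python3 - <<'E'
from h import *
s=get_state(); c=load('scene')
R=Ro.from_euler('xyz',s['orientation'],degrees=True).as_matrix()
def pr(n,P): print(n,(((proj(c,P)+[1.6,.8])-[275,190]+.5)*5-.5).round(0).tolist())
pts=[[x,y,z] for z in(.006,.019) for y in(.0425,.057) for x in(-.011,.011)]
pr('finger',[s['eef_pos']+R@np.array(p) for p in pts])
Rg=Ro.from_euler('z',-13.4,degrees=True).as_matrix()
g=np.array([.595,-.1823,.086])
pr('grip',[g+Rg@np.array(p) for p in ([-.025,-.007,-.009],[-.025,-.007,.009],[-.025,.007,.009],[-.058,0,.003])])
pr('dish',[[.595,-.1823,.016]])
E
```

```text
finger [[313.0, 403.0], [373.0, 389.0], [329.0, 435.0], [389.0, 421.0], [310.0, 427.0], [369.0, 413.0], [325.0, 459.0], [385.0, 445.0]]
grip [[232.0, 386.0], [235.0, 353.0], [222.0, 324.0], [139.0, 369.0]]
dish [[276.0, 461.0]]
```

Call:
carry_out([
  [1,0,0,0.03,0],
  [1,0,0,0.06,0],
  [0.9,0,0,0.08,0],
  [0.8,0,0,0.092,0],
  [0.65,0,0,0.092,0],
  [0.5,0,0,0.092,0],
  [0.38,0,0,0.092,0],
  [0.3,0,0,0.092,0],
  [0.26,0,0,0.092,0],
  [0.24,0,0,0.092,0],
  [0.23,0,0,0.092,0],
  [0.22,0,0,0.092,0],
])

```text
clock: 8.12
eef_pos: [0.5953, -0.1813, 0.0844]
orientation: [180.0, -0.0, -13.5]
force: [-0.2, 0.2, -0.3]
grip_width: 0.218
grip_force: 0.0
```

Call:
carry_out([
  [0.21,0,0,0,0],
  [0.2,0,0,0,0],
  [0.19,0,0,0,0],
  [0.18,0,0,0,0],
  [0.17,0,0,0,0],
  [0.16,0,0,0,0],
  [0.15,0,0,0,0],
  [0.14,0,0,0,0],
  [0.12,0,0,0,0],
  [0.1,0,0,0,0],
  [0,0,0,0,0],
  [0,0,0,0,0],
])

```text
clock: 9.12
eef_pos: [0.5955, -0.1814, 0.0844]
orientation: [180.0, -0.0, -13.4]
force: [0.9, -1.6, 1.5]
grip_width: 0.153
grip_force: 58.5
```

Call:
carry_out([
  [0,0,0,0,0],
  [0,0,0,0,0],
  [0,0,0,0,0],
])

```text
clock: 9.37
eef_pos: [0.5954, -0.1814, 0.0844]
orientation: [180.0, -0.0, -13.5]
force: [0.2, -0.4, 2.1]
grip_width: 0.151
grip_force: 58.6
```

Call:
carry_out([
  [0,0,0,-0.0005,0],
  [0,0,0,-0.0025,0],
  [0,0,0,-0.0075,0],
  [0,0,0,-0.0165,0],
  [0,0,0,-0.03,0],
  [0,0,0,-0.048,0],
  [0,0,0,-0.0715,0],
  [0,0,0,-0.098,0],
  [0,0,0,-0.129,0],
  [0,0,0,-0.162,0],
  [0,0,0,-0.1975,0],
  [0,0,0,-0.234,0],
])

```text
clock: 10.37
eef_pos: [0.5953, -0.1813, 0.1439]
orientation: [180.0, -0.0, -13.5]
force: [0.5, -0.5, -1.7]
grip_width: 0.153
grip_force: 58.4
```

Call:
carry_out([
  [0,0,0,-0.0365,0],
  [0,0,0,-0.072,0],
  [0,0,0,-0.105,0],
  [0,0,0,-0.136,0],
  [0,0,0,-0.1625,0],
  [0,0,0,-0.186,0],
  [0,0,0,-0.204,0],
  [0,0,0,-0.2175,0],
  [0,0,0,-0.2265,0],
  [0,0,0,-0.2315,0],
  [0,0,0,-0.2335,0],
  [0,0,0,-0.234,0],
])

```text
clock: 11.37
eef_pos: [0.5951, -0.1813, 0.2011]
orientation: [-180.0, 0.0, -13.5]
force: [0.3, 0.3, -1.9]
grip_width: 0.15
grip_force: 58.4
```

```bash
python3 - <<'E'
from h import *
shot('scene','x.png');crop('scene',260,150,120,120,5,'s4.png')
s=get_state(); print({k:np.round(s[k],4) for k in('clock','eef_pos','orientation','force','grip_width','wrist_torque')})
R=Ro.from_euler('xyz',s['orientation'],degrees=True).as_matrix()
print(R.T@(np.array([.6172,.1107,.2025])-s['eef_pos'])/.25)
E
```

```text
{'clock': np.float64(11.4167), 'eef_pos': array([ 0.5951, -0.1812,  0.201 ]), 'orientation': array([-1.799918e+02,  3.400000e-02, -1.345360e+01]), 'force': array([-0.3375,  0.8985, -1.4449]), 'grip_width': np.float64(0.1548), 'wrist_torque': array([-0.0179, -0.0196, -0.045 ])}
[-0.18579875 -1.15620526 -0.00584335]
```

View pics/s4.png

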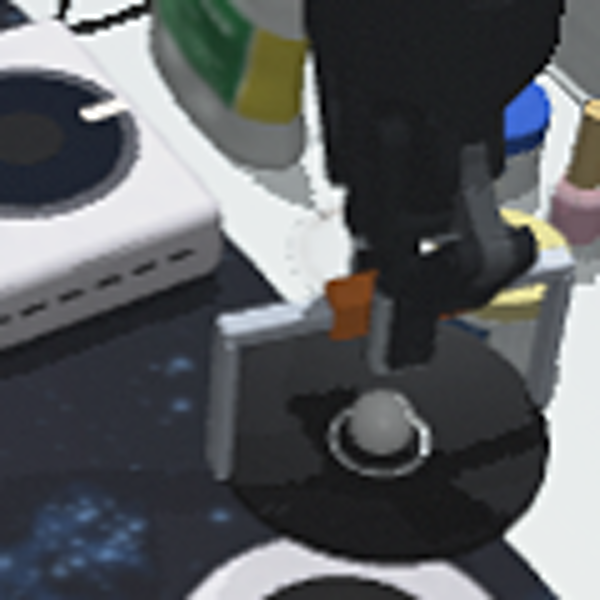

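```bash
python3 - <<'E'
import numpy as np
def mj(n):
    t=np.arange(n+1)/n; return 10*t**3-15*t**4+6*t**5
s=mj(36)
for i in range(3): print([[0,round(-.186*a,4),round(-1.156*a,3),0,0] for a in s[12*i+1:12*i+13]-s[12*i]])
s=mj(12);print((-.266*s).round(3))
s=mj(36);
for i in range(3): print((-2*(s[12*i+1:12*i+13]-s[12*i])).round(3).tolist())
E
```

```text
[[0, np.float64(-0.0), np.float64(-0.0), 0, 0], [0, np.float64(-0.0003), np.float64(-0.002), 0, 0], [0, np.float64(-0.0009), np.float64(-0.006), 0, 0], [0, np.float64(-0.0021), np.float64(-0.013), 0, 0], [0, np.float64(-0.004), np.float64(-0.025), 0, 0], [0, np.float64(-0.0066), np.float64(-0.041), 0, 0], [0, np.float64(-0.01), np.float64(-0.062), 0, 0], [0, np.float64(-0.0142), np.float64(-0.088), 0, 0], [0, np.float64(-0.0193), np.float64(-0.12), 0, 0], [0, np.float64(-0.0251), np.float64(-0.156), 0, 0], [0, np.float64(-0.0317), np.float64(-0.197), 0, 0], [0, np.float64(-0.039), np.float64(-0.243), 0, 0]]
[[0, np.float64(-0.008), np.float64(-0.049), 0, 0], [0, np.float64(-0.0165), np.float64(-0.102), 0, 0], [0, np.float64(-0.0254), np.float64(-0.158), 0, 0], [0, np.float64(-0.0347), np.float64(-0.216), 0, 0], [0, np.float64(-0.0443), np.float64(-0.275), 0, 0], [0, np.float64(-0.054), np.float64(-0.335), 0, 0], [0, np.float64(-0.0636), np.float64(-0.395), 0, 0], [0, np.float64(-0.0732), np.float64(-0.455), 0, 0], [0, np.float64(-0.0825), np.float64(-0.513), 0, 0], [0, np.float64(-0.
[... 429 characters left out ...]
(-0.202), 0, 0], [0, np.float64(-0.035), np.float64(-0.218), 0, 0], [0, np.float64(-0.0369), np.float64(-0.229), 0, 0], [0, np.float64(-0.0381), np.float64(-0.237), 0, 0], [0, np.float64(-0.0387), np.float64(-0.241), 0, 0], [0, np.float64(-0.039), np.float64(-0.242), 0, 0], [0, np.float64(-0.039), np.float64(-0.243), 0, 0]]
[-0.    -0.001 -0.009 -0.028 -0.056 -0.092 -0.133 -0.174 -0.21  -0.238
 -0.257 -0.265 -0.266]
[-0.0, -0.003, -0.01, -0.023, -0.043, -0.071, -0.107, -0.153, -0.207, -0.27, -0.341, -0.42]
[-0.086, -0.177, -0.273, -0.374, -0.476, -0.58, -0.684, -0.787, -0.887, -0.983, -1.075, -1.16]
[-0.079, -0.15, -0.213, -0.267, -0.312, -0.349, -0.377, -0.397, -0.41, -0.417, -0.419, -0.42]
```

Call:
carry_out([
  [0,0,0,0,0],
  [0,0,-0.002,0,0],
  [0,-0.001,-0.006,0,0],
  [0,-0.002,-0.013,0,0],
  [0,-0.004,-0.025,0,0],
  [0,-0.0065,-0.041,0,0],
  [0,-0.01,-0.062,0,0],
  [0,-0.014,-0.088,0,0],
  [0,-0.019,-0.12,0,0],
  [0,-0.025,-0.156,0,0],
  [0,-0.032,-0.197,0,0],
  [0,-0.039,-0.243,0,0],
])

```text
clock: 12.42
eef_pos: [0.5999, -0.1188, 0.2013]
orientation: [-180.0, 0.0, -13.5]
force: [0.5, 0.2, -2.0]
grip_width: 0.157
grip_force: 58.4
```

Call:
carry_out([
  [0,-0.008,-0.049,0,0],
  [0,-0.0165,-0.102,0,0],
  [0,-0.0255,-0.158,0,0],
  [0,-0.0345,-0.216,0,0],
  [0,-0.0445,-0.275,0,0],
  [0,-0.054,-0.335,0,0],
  [0,-0.0635,-0.395,0,0],
  [0,-0.073,-0.455,0,0],
  [0,-0.0825,-0.513,0,0],
  [0,-0.0915,-0.568,0,0],
  [0,-0.1,-0.621,0,0],
  [0,-0.108,-0.671,0,0],
])

```text
clock: 13.42
eef_pos: [0.6127, 0.051, 0.2013]
orientation: [180.0, 0.0, -13.4]
force: [1.6, -0.5, -1.7]
grip_width: 0.152
grip_force: 58.4
```

Call:
carry_out([
  [0,-0.0075,-0.046,0,0],
  [0,-0.014,-0.087,0,0],
  [0,-0.02,-0.123,0,0],
  [0,-0.025,-0.154,0,0],
  [0,-0.029,-0.18,0,0],
  [0,-0.0325,-0.202,0,0],
  [0,-0.035,-0.218,0,0],
  [0,-0.037,-0.229,0,0],
  [0,-0.038,-0.237,0,0],
  [0,-0.0385,-0.241,0,0],
  [0,-0.039,-0.242,0,0],
  [0,-0.039,-0.243,0,0],
])

```text
clock: 14.42
eef_pos: [0.6173, 0.1106, 0.2013]
orientation: [180.0, 0.0, -13.5]
force: [-0.2, -0.4, -2.5]
grip_width: 0.153
grip_force: 58.4
```

Call:
carry_out([
  [0,0,0,0,-0.001],
  [0,0,0,0,-0.009],
  [0,0,0,0,-0.028],
  [0,0,0,0,-0.056],
  [0,0,0,0,-0.092],
  [0,0,0,0,-0.133],
  [0,0,0,0,-0.174],
  [0,0,0,0,-0.21],
  [0,0,0,0,-0.238],
  [0,0,0,0,-0.257],
  [0,0,0,0,-0.265],
  [0,0,0,0,-0.266],
])

```text
clock: 15.42
eef_pos: [0.6173, 0.1108, 0.2013]
orientation: [-180.0, 0.0, -1.5]
force: [-0.3, -0.4, -0.5]
grip_width: 0.157
grip_force: 58.4
```

```bash
python3 - <<'E'
from h import *
shot('scene','x.png');shot('top','y.png')
a=load('scene')['image'][90:210,180:310];b=load('top')['image'][150:270,130:260]
cv2.imwrite('pics/s5.png',cv2.resize(np.hstack([a,b])[:,:,::-1],None,fx=3,fy=3,interpolation=cv2.INTER_CUBIC))
s=get_state(); print({k:np.round(s[k],4) for k in('clock','eef_pos','orientation','force','grip_width','wrist_torque')})
R=Ro.from_euler('xyz',s['orientation'],degrees=True).as_matrix()
print(R.T@(np.array([.6172,.1107,.2025])-s['eef_pos'])/.25)
c=load('scene')
for p in ([0,0,-.062],[0,0,0],[.058,0,0],[-.058,0,0]): print(p,((proj(c,[s['eef_pos']+R@(np.array(p)*[1,1,-1])])+[1.6,.8]-[180,90])*3).round())
E
```

```text
{'clock': np.float64(15.5167), 'eef_pos': array([0.6174, 0.1108, 0.2013]), 'orientation': array([-1.799992e+02, -4.700000e-03, -1.486500e+00]), 'force': array([ 0.2203,  0.0086, -1.1956]), 'grip_width': np.float64(0.1582), 'wrist_torque': array([-0.0025, -0.029 , -0.0024])}
[-0.00063683  0.00056487 -0.00482706]
[0, 0, -0.062] [[253. 162.]]
[0, 0, 0] [[252.  86.]]
[0.058, 0, 0] [[327.  64.]]
[-0.058, 0, 0] [[173. 109.]]
```

View pics/s5.png

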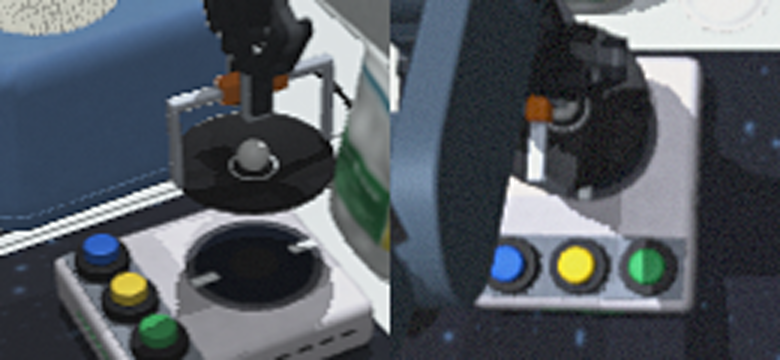

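Scene (left) shows the ball centred in the ring (crop (253,155)), the plate above the glass with the bar parallel to the marks, and all keys up. Hold for over a second, then turn smoothly.

Call:
carry_out([
  [0,0,0,0,0],
  [0,0,0,0,0],
  [0,0,0,0,0],
  [0,0,0,0,0],
  [0,0,0,0,0],
  [0,0,0,0,0],
  [0,0,0,0,0],
  [0,0,0,0,0],
  [0,0,0,0,0],
  [0,0,0,0,0],
  [0,0,0,0,0],
  [0,0,0,0,0],
])

```text
clock: 16.52
eef_pos: [0.6173, 0.1108, 0.2013]
orientation: [-180.0, -0.0, -1.5]
force: [-0.3, 0.4, -1.7]
grip_width: 0.155
grip_force: 58.4
```

Call:
carry_out([
  [0,0,0,0,0],
  [0,0,0,0,0],
  [0,0,0,0,0],
  [0,0,0,0,0],
  [0,0,0,0,0],
  [0,0,0,0,0],
])

```text
clock: 17.02
eef_pos: [0.6174, 0.1108, 0.2013]
orientation: [-180.0, -0.0, -1.5]
force: [1.0, 0.5, -1.0]
grip_width: 0.152
grip_force: 58.4
```

Call:
carry_out([
  [0,0,0,0,0],
  [0,0,0,0,-0.001],
  [0,0,0,0,-0.004],
  [0,0,0,0,-0.01],
  [0,0,0,0,-0.019],
  [0,0,0,0,-0.032],
  [0,0,0,0,-0.049],
  [0,0,0,0,-0.071],
  [0,0,0,0,-0.098],
  [0,0,0,0,-0.129],
  [0,0,0,0,-0.166],
  [0,0,0,0,-0.207],
])

```text
clock: 18.02
eef_pos: [0.6173, 0.1108, 0.2013]
orientation: [-180.0, -0.0, 8.0]
force: [0.4, -0.5, -1.1]
grip_width: 0.149
grip_force: 58.4
```

Call:
carry_out([
  [0,0,0,0,-0.046],
  [0,0,0,0,-0.098],
  [0,0,0,0,-0.153],
  [0,0,0,0,-0.213],
  [0,0,0,0,-0.276],
  [0,0,0,0,-0.343],
  [0,0,0,0,-0.413],
  [0,0,0,0,-0.486],
  [0,0,0,0,-0.561],
  [0,0,0,0,-0.638],
  [0,0,0,0,-0.715],
  [0,0,0,0,-0.793],
])

```text
clock: 19.02
eef_pos: [0.6173, 0.1108, 0.2013]
orientation: [180.0, 0.0, 43.8]
force: [-0.9, -0.3, -1.2]
grip_width: 0.151
grip_force: 58.4
```

Call:
carry_out([
  [0,0,0,0,-0.078],
  [0,0,0,0,-0.155],
  [0,0,0,0,-0.232],
  [0,0,0,0,-0.307],
  [0,0,0,0,-0.38],
  [0,0,0,0,-0.45],
  [0,0,0,0,-0.517],
  [0,0,0,0,-0.58],
  [0,0,0,0,-0.64],
  [0,0,0,0,-0.695],
  [0,0,0,0,-0.747],
  [0,0,0,0,-0.793],
])

```text
clock: 20.02
eef_pos: [0.6173, 0.1108, 0.2013]
orientation: [-180.0, 0.0, 79.4]
force: [0.6, -0.2, -1.4]
grip_width: 0.152
grip_force: 58.4
```

Call:
carry_out([
  [0,0,0,0,-0.041],
  [0,0,0,0,-0.078],
  [0,0,0,0,-0.109],
  [0,0,0,0,-0.136],
  [0,0,0,0,-0.158],
  [0,0,0,0,-0.175],
  [0,0,0,0,-0.188],
  [0,0,0,0,-0.197],
  [0,0,0,0,-0.203],
  [0,0,0,0,-0.206],
  [0,0,0,0,-0.207],
  [0,0,0,0,-0.207],
])

```text
clock: 21.02
eef_pos: [0.6173, 0.1108, 0.2012]
orientation: [-180.0, -0.0, 88.5]
force: [-0.4, -0.7, -1.6]
grip_width: 0.154
grip_force: 58.4
```

Call:
carry_out([
  [0,0,0,0,0],
  [0,0,0,0,0],
  [0,0,0,0,0],
  [0,0,0,0,0],
  [0,0,0,0,0],
  [0,0,0,0,0],
  [0,0,0,0,0],
  [0,0,0,0,0],
  [0,0,0,0,0],
  [0,0,0,0,0],
  [0,0,0,0,0],
  [0,0,0,0,0],
])

```text
clock: 22.02
eef_pos: [0.6173, 0.1108, 0.2013]
orientation: [-180.0, -0.0, 88.5]
force: [0.3, -0.4, -1.2]
grip_width: 0.156
grip_force: 58.4
```

```bash
python3 - <<'E'
from h import *
shot('scene','x.png');crop('scene',150,90,200,140,4,'s6.png')
s=get_state(); print({k:np.round(s[k],4) for k in('clock','eef_pos','orientation','force','grip_width','qd')})
E
```

```text
{'clock': np.float64(22.0667), 'eef_pos': array([0.6173, 0.1108, 0.2013]), 'orientation': array([-1.79996e+02, -1.40000e-03,  8.85158e+01]), 'force': array([-0.2831,  0.107 , -2.3888]), 'grip_width': np.float64(0.1536), 'qd': array([-0.079 , -0.0566, -0.1126, -0.0808, -0.067 , -1.4717])}
```

View pics/s6.png

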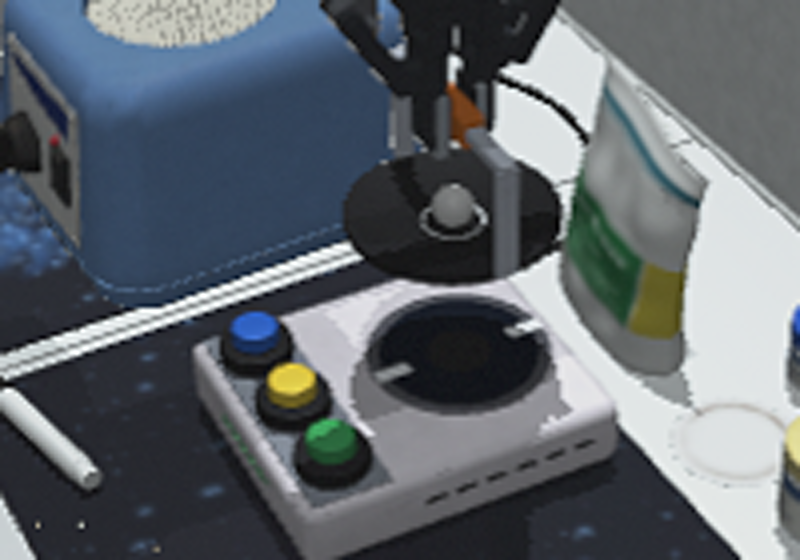

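The bar now lies square across the marks, with the ball centred in the ring (crop (453,207)) and the plate level and still.

```bash
python3 -c "
from bench import *
print(finish_job())"
```

```text
the job is handed in; nothing more can be done
None
```

I pressed and released the green key, then the blue, and handed the job in at about 22 s with the plate held level and still about 8 cm above the glass, its bar square across the marks and the ball inside the ring; no verdict came back.

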